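# Open the pill bottle whose thread hand is forgotten

### The arm

A 6-joint arm with a two-finger parallel gripper is mounted at the origin on the work surface. World frame = base frame: x ahead of the robot, y to its left, z up, the work surface at z = 0. Lengths are in m, angles in degrees, forces in N, time in s.
With the tool pointing down it reaches from about 0.35 to 0.875 m from the base axis. Payload 4.2 kg.
Tool frame: the origin (TCP) lies on the centre line of the jaws, within the pads' length; the fingertips stand 17 mm ahead of it and the grasp point (between the pads) lies 2 mm behind it; z points along the fingers, y is the direction in which the jaws open and shut (so a half turn about z gives the same grasp; the last joint's range is limited). The gripper opens to 87 mm and grips with 3 to 60 N. Pads are 19 mm wide; open, the fingers measure 117 mm over their backs; the gripper's body (75 mm by 190 mm) begins 51 mm behind the grasp point.
Start: joints at [-50.959, 22.042, 0.453, 0, -68.411, -14.817], TCP at [0.256, -0.57, 0.24] pointing down, gripper open.
Joint ranges: [-179.83, 179.83], [-69.29, 118.12], [-61.27, 80.66], [-181.25, 117.63], [-171.15, -9.14], [-177.46, 177.46]. Speed limits (degrees/s): [159.86, 159.86, 180, 180, 180, 180].

### API

Orientations are given as a 3x3 rotation matrix whose columns are the frame's x, y, z axes.
In Python, from station import * gives the robot as it stands.
- The arm moves only by the tool play_rows, never from a script. Its argument "targets" is a list that holds one entry, the list of rows, each a list of 5 numbers: the closure, from 0 (fully open) to 1 (shut), then the shift along the world's x, y, z in m, then the turn about the world's z in rad. In form: [[[gripper, x, y, z, twist], ...]]. A call has 1 to 5 rows; each row is the pose to reach, as a shift and turn from the pose commanded when the call began; what a row does not reach only later rows make up. A row lasts 1/12 s, in which the tool goes at most 41.7 mm and 7.16 degrees, less where a joint would pass 70% of its speed; a pose out of reach is approached as far as the arm can. A call with a gripper value outside its range is refused whole. The fingers move at their own pace and stop on an object; the grip force is fixed at half the most. Time passes only in rows, so rows that repeat a pose let the fingers close. It gives the time, the measured TCP pose, the force and the opening at its end, in the units of the state.
- sense(): the state, without advancing time (a new reading comes with each control period).
- capture(name): name is "scene" or "top" or "wrist"; returns the picture (384x512x3 uint8, blue, green, red); there is no depth.
- get_calibration(name): a dict with "camera_matrix" (3x3 intrinsics, pixels), "T" (4x4, takes a point from camera to world coordinates). Camera axes: x right, y up, looking along -z (the intrinsics and any distortion apply to the point x, -y, -z); pixel columns grow to the right and rows downward; lengths in m; the calibration is good to about 2 mm. A picture is of the moment at which its call begins: read the wrist's pose just before it. get_calibration takes no time and is no camera call; for the wrist camera it gives the pose at the moment of the call.
- finish_job(): hands the job in, once; it reports no verdict.
The state is a dict: "time_s": time; "joints": joint angles; "joint_velocities": joint speeds; "effort": joint torques, N m; "tcp_pos": TCP position; "ee_rot": TCP orientation; "wrist_force": force on the tool from outside, world axes, zero at the start; "moment": the same for the moment, N m; "gripper_width": opening from 0.0 (shut) to 1.0 (fully open).
Only numpy, scipy, OpenCV 4.12 (cv2) and the standard library are available. Lean on these libraries where they do the work, as an engineer would, in place of code of your own. Each camera call takes 0.05 s, during which the arm holds its last target. There are 200 camera calls.

### The job

Take the round blue battery caddy off the cap of the amber pill bottle and leave it balanced on the domed top of the grey hearing aid case. Then open the bottle: nobody remembers which way its cap loosens, so try it gently one way and, if it stops hard, the other way, without forcing it; turn it about a sixth of a turn the way that gives and lift it straight off. Finish still gripping the cap a few centimetres above the bottle, with the caddy still balanced and nothing else on the table disturbed.

Things in the scene. Friction and masses are not known exactly. Their poses are not given: they have to be found in the camera images.
- bottle: Amber pill bottle fixed in a black rubber holder (84 mm across at the table, 26 mm high); neither moves. Origin on the bottle's axis at table height, z up; any yaw. Body 54 mm across up to 59 mm high, then a neck 45 mm across up to 75 mm, above which the cap hides it.
- cap: White ribbed twist cap on the bottle, loose, 46 mm across, 24 mm high, 25 g, red index bar on top. Origin at the centre of its lower rim (76 mm above the table when on), z up, x along the red bar. Catches like a bayonet: at the start its x is within 4 degrees of the bottle's x and it cannot be lifted (2 mm play). In each episode it loosens EITHER clockwise OR anticlockwise; nothing visible tells which.
- neck_top (a point): Centre of the top face of the bottle's neck, 88 mm above the table. The right way the cap turns with no noticeable resistance and without rising; from about 50 degrees after its start it is free to lift, at about 70 degrees it meets an end stop: aim for 60.
- caddy: Round blue battery caddy with a grey line round it, a flat-faced disc 54 mm across and 16 mm high, 50 g, loose. Origin at the centre of its underside, z up. At the start it lies on the cap, underside 100 mm above the table, within 2 mm of the axis.
- hearing_case: Grey pebble-shaped hearing aid case, fixed on the table: a dome of 48 mm radius (94 mm across at the table, 38 mm high). Origin at table height under its middle. The flat caddy balances on it if set down level with its centre over the crown; 5 mm off centre tilts it about 7 degrees.
- dome_top (a point): Crown of the hearing aid case's dome, 38 mm above the table.
- tumbler: Clear glass tumbler, 72 mm across, 100 mm high, on the round wooden coaster (96 mm across, 8 mm high). Origin at the centre of its foot. Leave alone.
- coaster: Round wooden coaster under the tumbler, origin at the centre of its underside. Leave alone.
- glasses_case: Blue soft-edged spectacle case, 160 x 60 x 35 mm high, origin at the centre of its underside, long along its x. Leave alone.
- remote: Black remote control, 45 x 160 x 18 mm, origin at the centre of its underside, long along its y. Leave alone.
- cap_top (a point): Centre of the cap's top face, 24 mm above its rim. The wrong way the cap stops hard within 13 degrees; do not force it (over 150 N on the bottle fails; a 20 N grip turned 35 degrees is safe, the fingers just slip round).
There are look-alikes about, which are no part of the job. What is shaped like the bottle but green is not meant.

How it is judged:
By the outcome, as a careful person would: the job done as asked, in the order asked, and still so for the second after the job is handed in, while the arm keeps its last pose, push and grip.
It also fails if it takes over 54 s, if anything falls off the work surface, if the arm or the gripper's body presses on something with over 40 N, if the wrist force passes 120 N, or if a joint passes its speed limit or range.

## Working session

There is one attempt and no reset: what is moved stays moved. The work goes in short steps, Python scripts to look and compute and a tool call to move; the robot and the scene stay as the last step left them, time stands still between calls to the robot, and variables do not carry over. Pictures are saved under pics/ and viewed, on a budget of 10 in all, crops included, one or two more only if the job needs it, and the job is handed in when it is done.

Besides the shell and the picture viewer there is one more tool, called after "Request:" by a JSON object that holds its "op" and its "data", one argument or row to a line. play_rows: Moves the arm, as the interface text tells. Its arguments: {"type":"object","properties":{"targets":{"type":"array","items":{"type":"array","items":{"type":"array","items":{"type":"number"}}}}},"required":["targets"]}

```bash
mkdir -p pics; python3 - <<'E'
from station import *
import cv2,numpy as np
for n in("scene","top"):
    i=capture(n); cv2.imwrite(f"pics/{n}0.png",i)
    c=get_calibration(n); print(n,c)
cv2.imwrite("pics/both0.png",np.vstack([cv2.imread("pics/scene0.png"),cv2.imread("pics/top0.png")])[:,:])
print(sense())
E
```

```text
scene {'camera_matrix': array([[479.80075931,   0.        , 254.12009854],
       [  0.        , 479.80075931, 195.76049058],
       [  0.        ,   0.        ,   1.        ]]), 'T': array([[-0.72557922, -0.43487008,  0.53331305,  1.26329026],
       [ 0.68780525, -0.43418679,  0.58172654,  0.72867165],
       [-0.02141798,  0.78890421,  0.61414284,  0.85445947],
       [ 0.        ,  0.        ,  0.        ,  1.        ]])}
top {'camera_matrix': array([[359.93792474,   0.        , 254.0990697 ],
       [  0.        , 359.93792474, 198.37739012],
       [  0.        ,   0.        ,   1.        ]]), 'T': array([[-1.29323208e-03,  9.95391715e-01, -9.58835826e-02,
         4.88453117e-01],
       [-9.99985083e-01, -7.78434553e-04,  5.40619645e-03,
         1.79261999e-02],
       [ 5.30664406e-03,  9.58891438e-02,  9.95377874e-01,
         1.25375923e+00],
       [ 0.00000000e+00,  0.00000000e+00,  0.00000000e+00,
         1.00000000e+00]])}
{'time_s': 0.1, 'joints': array([-5.09615294e+01,  2.20869780e+01,  3.87920187e-01, -2.43068899e-02,
       -6.84134578e+01, -1.48154340e+01]), 'joint_velocities': array([ 0.01240037, -0.16678055,  0.13481362,  0.14672025,  0.03164098,
        0.02197058]), 'effort': array([-5.79807347e-04, -3.91689706e+01,  1.87935144e+01,  4.23197910e+00,
        1.34238249e-02, -8.22902484e-05]), 'tcp_pos': array([ 0.25622118, -0.56950587,  0.23856717]), 'ee_rot': array([[-9.12019356e-01, -4.10146107e-01, -9.30441317e-04],
       [-4.10147144e-01,  9.12017639e-01,  1.77373996e-03],
       [ 1.21086356e-04,  1.99930302e-03, -9.99997994e-01]]), 'wrist_force': array([0.17212626, 0.08202818, 0.43805951]), 'moment': array([-0.01260205, -0.00696785,  0.02657127]), 'gripper_width': 0.9955411595814908}
```

View pics/scene0.png

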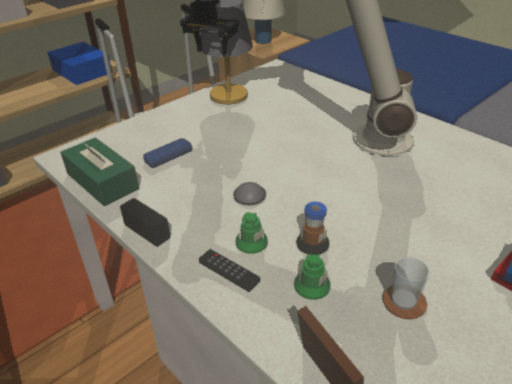

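View pics/top0.png

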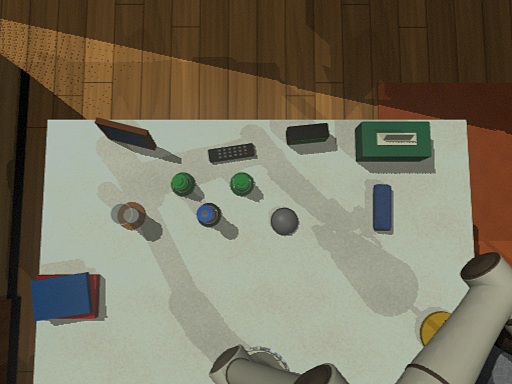

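The scene view shows the amber bottle with the blue caddy at (314,228) and green look-alikes at (251,232) and (313,275). In the top view they are at (208,215), (241,184) and (183,184). The amber bottle with the blue disc fits the description. The grey dome is at top (284,221), scene (250,193). I'll confirm with an enlarged crop.

```bash
cat > h.py <<'E'
import numpy as np, cv2
from station import *
def ray(n,u,v,z,c=None):
    c=c or get_calibration(n); K=c["camera_matrix"];T=c["T"]
    d=np.linalg.solve(K,[u,v,1.]); d=T[:3,:3]@[d[0],-d[1],-d[2]]; o=T[:3,3]
    return o+d*(z-o[2])/d[2]
def proj(n,p,c=None):
    c=c or get_calibration(n); K=c["camera_matrix"];T=c["T"]
    q=T[:3,:3].T@(np.array(p)-T[:3,3]); q=K@[q[0],-q[1],-q[2]]; return q[:2]/q[2]
E
python3 - <<'E'
from h import *
s=cv2.imread("pics/scene0.png")[175:260,225:345]; t=cv2.imread("pics/top0.png")[190:245,190:310]
R=lambda a:cv2.resize(a,(720,a.shape[0]*6),interpolation=cv2.INTER_CUBIC)
cv2.imwrite("pics/crop.png",cv2.resize(np.vstack([R(s),R(t)]),None,fx=5/7,fy=5/7,interpolation=cv2.INTER_AREA))
print(ray("top",208,215,.116),ray("top",284,221,.02),ray("scene",316,210,.116),ray("scene",250,193,.02))
E
```

```text
[0.5454046  0.15746476 0.116     ] [ 0.52939219 -0.09106822  0.02      ] [0.55520012 0.17494712 0.116     ] [ 0.53814716 -0.07937576  0.02      ]
```

View pics/crop.png

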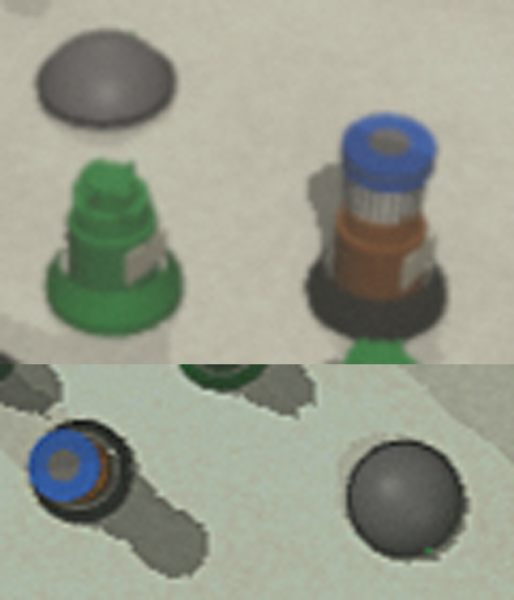

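```bash
cat >> h.py <<'E'
from scipy.optimize import least_squares
A=np.linspace(0,2*np.pi,73)[:-1]
def circ(r,z): return np.c_[r*np.cos(A),r*np.sin(A),0*A+z]
DOME=np.vstack([circ(np.sqrt(.048**2-(z+.010)**2),z) for z in np.linspace(0,.0379,12)])
def bbox(n,pts,c=None):
    q=np.array([proj(n,p,c) for p in pts]); return np.r_[q.min(0),q.max(0)]
def fit(n,pts,bb,x0,c=None,k=(0,1,2,3)):
    c=c or get_calibration(n); k=list(k)
    f=lambda x:(bbox(n,pts+[x[0],x[1],0],c)-bb)[k]
    r=least_squares(f,x0,x_scale=.01,diff_step=1e-4); return r.x,r.fun
E
python3 - <<'E'
from h import *
cad=np.vstack([circ(.027,.100),circ(.027,.116)])
print(fit("scene",DOME,[233.6,182,266.1,205.1],[.53,-.085]))
print(fit("top",DOME,[271,207.7,298.3,235.7],[.53,-.085]))
print(fit("scene",cad,[304.8,201.8,326.7,219.8],[.55,.165]))
print(fit("top",cad,[197,205.2,213.8,222.4],[.55,.165]))
print(ray("top",241,184,.06),ray("top",183,184,.06), ray("top",131,215,.004))
E
```

```text
(array([ 0.52860283, -0.09103208]), array([ 0.08704893, -0.43415883, -0.08758198,  0.40152529]))
(array([ 0.52777585, -0.09508554]), array([ 0.16320886,  0.48938855, -0.16353315, -0.48123664]))
(array([0.54990088, 0.16994438]), array([-0.44561052, -0.69059548,  0.43819552,  0.61418926]))
(array([0.54950748, 0.16654756]), array([-0.41206591, -0.01434516,  0.41805352,  0.01246041]))
[0.65178407 0.05518645 0.06      ] [0.65189399 0.24894739 0.06      ] [0.55128515 0.43794611 0.004     ]
```

Request:
{"op": "play_rows", "data": {
  "targets": [
    [[0,0.1,0.17,0,0.3],[0,0.1,0.17,0,0.3],[0,0.1,0.17,0,0.3],[0,0.1,0.17,0,0.3],[0,0.1,0.17,0,0.3]]
  ]
}}

```text
time_s: 0.52
tcp_pos: [0.3571, -0.3973, 0.2392]
ee_rot: [[-0.749, -0.662, -0.0], [-0.662, 0.749, 0.001], [-0.0, 0.001, -1.0]]
wrist_force: [1.4, -0.3, -0.4]
gripper_width: 0.997
```

Request:
{"op": "play_rows", "data": {
  "targets": [
    [[0,0.1,0.17,0,0.33],[0,0.1,0.17,0,0.33],[0,0.1,0.17,0,0.33],[0,0.1,0.17,0,0.33],[0,0.1,0.17,0,0.33]]
  ]
}}

```text
time_s: 0.93
tcp_pos: [0.4573, -0.2273, 0.2394]
ee_rot: [[-0.494, -0.87, -0.0], [-0.87, 0.494, 0.0], [-0.0, 0.0, -1.0]]
wrist_force: [0.0, 0.9, 0.1]
gripper_width: 1.002
```

Request:
{"op": "play_rows", "data": {
  "targets": [
    [[0,0.072,0.137,0,0],[0,0.072,0.137,0,0],[0,0.072,0.137,0,0],[0,0.072,0.137,0,0],[0,0.072,0.137,0,0]]
  ]
}}

```text
time_s: 1.35
tcp_pos: [0.5306, -0.0888, 0.2389]
ee_rot: [[-0.49, -0.872, 0.0], [-0.872, 0.49, 0.0], [-0.001, -0.0, -1.0]]
wrist_force: [-0.8, -0.1, -0.4]
gripper_width: 0.999
```

```bash
python3 - <<'E'
from h import *
c=get_calibration("wrist"); print(c)
i=capture("wrist"); cv2.imwrite("pics/w0.png",i)
s=sense(); print(s["time_s"],s["joints"],s["tcp_pos"],s["ee_rot"]); print(bbox("wrist",DOME+[.528,-.093,0],c),proj("wrist",[.528,-.093,.038],c))
E
```

```text
{'camera_matrix': array([[293.72680194,   0.        , 257.13703344],
       [  0.        , 293.72680194, 190.74833473],
       [  0.        ,   0.        ,   1.        ]]), 'T': array([[-0.87170214, -0.47371538, -0.12541576,  0.49665824],
       [ 0.49003276, -0.84360858, -0.21952781, -0.14863071],
       [-0.00180811, -0.25282069,  0.96751146,  0.38435535],
       [ 0.        ,  0.        ,  0.        ,  1.        ]])}
1.4 [ 7.59780404e+00  1.35350187e+01 -1.19442472e+01 -1.66595081e-02
 -6.45783586e+01 -3.70328959e+01] [ 0.52929152 -0.09053676  0.23885548] [[-4.91545865e-01 -8.70851077e-01 -1.03161401e-03]
 [-8.70851598e-01  4.91546008e-01  1.27329110e-04]
 [ 3.96201058e-04  9.60970809e-04 -9.99999460e-01]]
[222.07638538 127.64143217 293.14940036 198.19956608] [257.6107106  169.18316312]
```

View pics/w0.png

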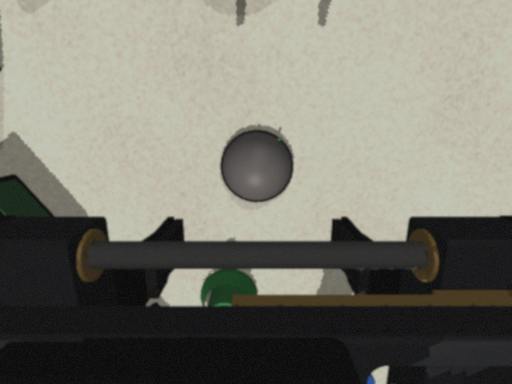

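The wrist view shows the dome outline at x 221–293, y 130–201, about 2 px lower than predicted. I'll measure it by thresholding, now that the arm has settled.

```bash
cat >> h.py <<'E'
def blob(img,mask,near):
    n,l,st,ce=cv2.connectedComponentsWithStats(mask.astype(np.uint8))
    k=1+np.argmin(np.where(st[1:,4]>150,np.linalg.norm(ce[1:]-near,axis=1),1e9)); s=st[k]
    return np.array([s[0]-.0,s[1],s[0]+s[2]-1,s[1]+s[3]-1],float),ce[k],s[4]
E
python3 - <<'E'
from h import *
c=get_calibration("wrist"); i=capture("wrist")
g=i.astype(int).max(2); print(sense()["tcp_pos"])
for th in (100,115,130):
    b,ce,a=blob(i,(g<th),(257,166)); print(th,b,ce,a,fit("wrist",DOME,b,[.528,-.093],c))
E
```

```text
[ 0.52848919 -0.09182363  0.23890879]
100 [220. 131. 292. 203.] [256.74692443 164.09461043] 3414 (array([ 0.53075385, -0.09121786]), array([ 0.57640248,  0.86311221, -0.57643239, -1.00341837]))
115 [220. 129. 292. 203.] [256.19562044 165.95839416] 4110 (array([ 0.53006437, -0.09243761]), array([ 0.54434373,  1.75178076, -0.54421567, -1.99623175]))
130 [220. 127. 292. 203.] [256.33220032 165.45909812] 4413 (array([ 0.52937609, -0.09365524]), array([ 0.51228289,  2.6403093 , -0.51199662, -2.98907629]))
```

Request:
{"op": "play_rows", "data": {
  "targets": [
    [[0,0.01,0.13,0,0],[0,0.01,0.13,0,0],[0,0.01,0.13,0,0],[0,0.01,0.13,0,0]]
  ]
}}

```text
time_s: 1.78
tcp_pos: [0.5386, 0.0402, 0.2394]
ee_rot: [[-0.493, -0.87, 0.001], [-0.87, 0.493, 0.001], [-0.001, -0.0, -1.0]]
wrist_force: [0.1, -0.1, 1.0]
gripper_width: 1.002
```

Request:
{"op": "play_rows", "data": {
  "targets": [
    [[0,0.011,0.13,0,0],[0,0.011,0.13,0,0],[0,0.011,0.13,0,0],[0,0.011,0.13,0,0],[0,0.011,0.13,0,0]]
  ]
}}

```text
time_s: 2.2
tcp_pos: [0.5494, 0.1679, 0.239]
ee_rot: [[-0.494, -0.87, -0.001], [-0.87, 0.494, -0.0], [0.001, 0.001, -1.0]]
wrist_force: [-0.3, -0.8, -0.5]
gripper_width: 0.999
```

```bash
python3 - <<'E'
from h import *
capture("wrist"); capture("wrist"); capture("wrist")
c=get_calibration("wrist"); i=capture("wrist"); cv2.imwrite("pics/w1.png",i)
s=sense(); print(s["tcp_pos"],s["joints"][5])
cad=np.vstack([circ(.027,.100),circ(.027,.116)])+[0,0,0]
p=proj("wrist",[.5495,.168,.116],c); print(p,bbox("wrist",cad+[.5495,.168,0],c))
ii=i.astype(int); m=(ii[...,0]>ii[...,2]+50)&(ii[...,0]>90)
b,ce,a=blob(i,m,p); print(b,ce,a,fit("wrist",cad,b,[.5495,.168],c))
E
```

```text
[0.54925509 0.16512466 0.23954228] -62.71946572946453
[258.3731531  192.04299703] [229.86072945 161.12587538 286.88601146 218.95250261]
[230. 166. 285. 220.] [257.27201258 192.92610063] 1908 (array([0.55173108, 0.17023724]), array([-0.93452254, -1.7808417 ,  0.93385935,  1.91121433]))
```

View pics/w1.png

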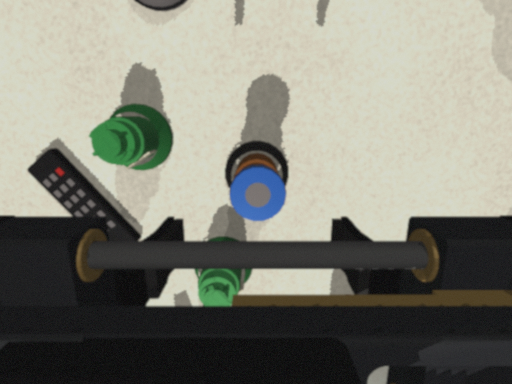

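The wrist view shows the amber bottle with the blue disc centred at (258,193). The green ones are at (120,140) and (220,280). The estimate agrees with the other views to about 1 mm, so I'll descend and grip.

Request:
{"op": "play_rows", "data": {
  "targets": [
    [[0,0.001,0.0015,-0.04,0],[0,0.001,0.0015,-0.08,0],[0,0.001,0.0015,-0.11,0],[0,0.001,0.0015,-0.126,0],[0,0.001,0.0015,-0.126,0]]
  ]
}}

```text
time_s: 2.82
tcp_pos: [0.5479, 0.1654, 0.1095]
ee_rot: [[-0.498, -0.867, -0.008], [-0.867, 0.498, -0.004], [0.008, 0.005, -1.0]]
wrist_force: [-0.2, 0.2, -0.9]
gripper_width: 0.998
```

Request:
{"op": "play_rows", "data": {
  "targets": [
    [[0.3,0,0,0,0],[0.4,0,0,0,0],[0.7,0,0,0,0],[0.7,0,0,0,0],[0.7,0,0,0,0]]
  ]
}}

```text
time_s: 3.23
tcp_pos: [0.551, 0.1688, 0.1149]
ee_rot: [[-0.495, -0.869, 0.002], [-0.869, 0.495, 0.001], [-0.002, -0.001, -1.0]]
wrist_force: [0.3, -0.0, 0.4]
gripper_width: 0.711
```

Request:
{"op": "play_rows", "data": {
  "targets": [
    [[0.7,0,0,0,0],[0.7,0,0,0,0],[0.7,0,0,0,0],[0.7,0,0,0,0]]
  ]
}}

```text
time_s: 3.57
tcp_pos: [0.5508, 0.1688, 0.1142]
ee_rot: [[-0.495, -0.869, 0.001], [-0.869, 0.495, 0.0], [-0.001, -0.001, -1.0]]
wrist_force: [-0.8, 0.4, 3.6]
gripper_width: 0.613
```

Request:
{"op": "play_rows", "data": {
  "targets": [
    [[0.7,0,0,0,0],[0.7,0,0,0.01,0],[0.7,0,0,0.03,0],[0.7,0,0,0.055,0],[0.7,0,0,0.055,0]]
  ]
}}

```text
time_s: 3.98
tcp_pos: [0.5531, 0.1696, 0.1736]
ee_rot: [[-0.494, -0.869, 0.008], [-0.869, 0.494, 0.003], [-0.007, -0.006, -1.0]]
wrist_force: [-0.1, -0.9, 0.3]
gripper_width: 0.612
```

```bash
python3 - <<'E'
from h import *
capture("wrist"); capture("wrist"); capture("wrist")
for k in range(3): capture("wrist"); s=sense(); print(s["tcp_pos"],s["gripper_width"],s["wrist_force"])
c=get_calibration("wrist"); i=capture("wrist"); t=capture("top"); sc=capture("scene")
R=lambda a,f:cv2.resize(a,None,fx=f,fy=f,interpolation=cv2.INTER_CUBIC)
cv2.imwrite("pics/g1.png",np.vstack([R(i,1.2)[:430,:600],np.hstack([R(t[190:240,170:245],4)[:170,:300],R(sc[170:260,275:350],4)[40:210,:300]])]))
p=s["tcp_pos"]; print(proj("wrist",p+[0,0,.002],c))
# cap
print(proj("top",[.55,.1685,.1]),proj("scene",[.55,.1685,.1]),proj("wrist",[.55,.1685,.1],c))
E
```

```text
[0.54971708 0.16824525 0.16777665] 0.6123312880361643 [-0.51602169 -0.11981699 -1.30468564]
[0.5496889  0.16819307 0.16748622] 0.6095583770143677 [-0.43660881  0.5357416   0.17066428]
[0.54974467 0.16821216 0.16737436] 0.6122042388664823 [-0.18899571  0.1216895  -0.8681887 ]
[257.07152116 247.72672651]
[205.18000336 213.8191018 ] [315.00429764 212.90295946] [257.00511603 208.2330797 ]
```

View pics/g1.png

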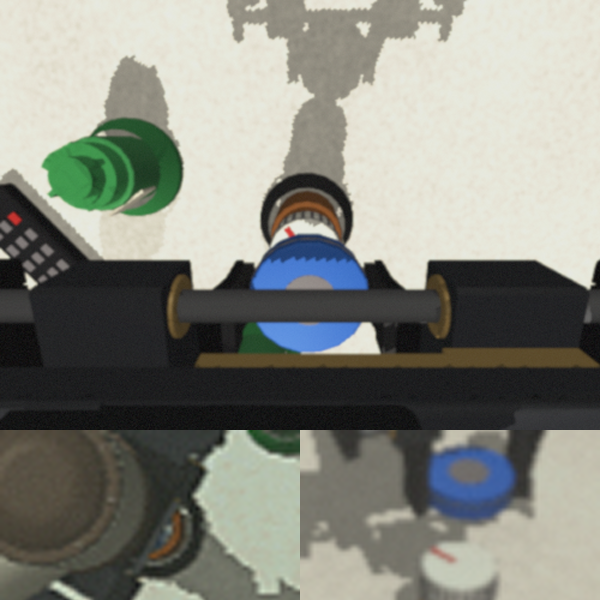

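The wrist view shows the caddy held, with the blue outline at x 209–307.5, y 197–293 px unscaled. The cap is still on the bottle with its red bar visible, and the scene crop shows the caddy level. Next: the caddy's offset in the grip.

```bash
python3 - <<'E'
from h import *
s=sense(); c=get_calibration("wrist"); p=s["tcp_pos"]; print(p)
cad=np.vstack([circ(.027,p[2]-.014),circ(.027,p[2]+.002)])
for b in ([209,196.7,307.5,293],):
    x,f=fit("wrist",cad,b,p[:2],c); print(x,f); d=x-p[:2]; R=s["ee_rot"]; print("along tool x,y",d@R[:2,0],d@R[:2,1])
i=capture("wrist").astype(int); m=(i[...,0]>i[...,2]+40)&(i[...,0]>70)
ys,xs=np.where(m[150:300,190:320]); print(xs.min()+190,xs.max()+190,ys.min()+150,ys.max()+150)
E
```

```text
[0.55011951 0.16837813 0.16773593]
[0.55055796 0.17040866] [-1.39842358 -2.29051287  1.39239952  2.62983486]
along tool x,y -0.001981197230787872 0.0006246088212346462
208 306 196 293
```

Request:
{"op": "play_rows", "data": {
  "targets": [
    [[0.7,-0.004,-0.035,0,0],[0.7,-0.007,-0.07,0,0],[0.7,-0.01,-0.1,0,0],[0.7,-0.012,-0.13,0,0],[0.7,-0.014,-0.16,0,0]]
  ]
}}

```text
time_s: 4.9
tcp_pos: [0.536, 0.0072, 0.1684]
ee_rot: [[-0.495, -0.869, -0.0], [-0.869, 0.495, -0.0], [0.0, 0.0, -1.0]]
wrist_force: [0.4, -0.5, -0.6]
gripper_width: 0.613
```

Request:
{"op": "play_rows", "data": {
  "targets": [
    [[0.7,-0.003,-0.035,0,0],[0.7,-0.005,-0.07,0,0],[0.7,-0.0067,-0.095,0,0],[0.7,-0.0067,-0.1015,0,0],[0.7,-0.0067,-0.1015,0,0]]
  ]
}}

```text
time_s: 5.32
tcp_pos: [0.5295, -0.0945, 0.1683]
ee_rot: [[-0.498, -0.867, -0.0], [-0.867, 0.498, -0.0], [0.0, 0.0, -1.0]]
wrist_force: [0.6, 0.8, -1.0]
gripper_width: 0.61
```

Request:
{"op": "play_rows", "data": {
  "targets": [
    [[0.7,0,0,-0.03,0],[0.7,0,0,-0.06,0],[0.7,0,0,-0.085,0],[0.7,0,0,-0.1,0],[0.7,0,0,-0.1,0]]
  ]
}}

```text
time_s: 5.73
tcp_pos: [0.5274, -0.0918, 0.065]
ee_rot: [[-0.494, -0.869, -0.008], [-0.869, 0.494, -0.0], [0.004, 0.007, -1.0]]
wrist_force: [-0.4, 0.0, -0.7]
gripper_width: 0.613
```

```bash
python3 - <<'E'
from h import *
for k in range(6): capture("wrist")
s=sense(); p=s["tcp_pos"]; print(s["time_s"],p,s["wrist_force"],s["joints"][5])
c=get_calibration("wrist"); i=capture("wrist"); sc=capture("scene")
R=lambda a,f:cv2.resize(a,None,fx=f,fy=f,interpolation=cv2.INTER_CUBIC)
cv2.imwrite("pics/d1.png",np.hstack([R(i[100:320,150:370],1.8),R(sc[155:221,215:281],6)]))
cad=np.vstack([circ(.027,p[2]-.014),circ(.027,p[2]+.002)])
print("pred scene caddy",bbox("scene",cad+[p[0],p[1],0]),"dome",bbox("scene",DOME+[.529,-.093,0]))
print("pred wrist dome",bbox("wrist",DOME+[.529,-.093,0],c))
E
```

```text
6.0333 [ 0.53087449 -0.09251814  0.07003403] [-0.02280785  0.78527403 -0.47014564] -37.02198542240698
pred scene caddy [238.60753204 169.71048119 257.89841113 185.506193  ] dome [233.13515689 181.34182008 265.43887888 205.25384792]
pred wrist dome [198.1385691  142.99838247 320.55688263 262.64729752]
```

View pics/d1.png

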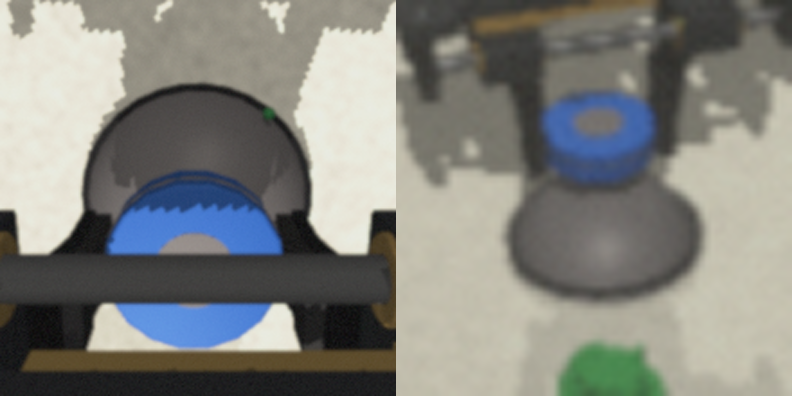

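The caddy sits over the dome within about 1 mm in both views. Scene: caddy centre x 249.1, dome 249.9. Wrist: 258.3 and 259.4. I'll apply a small correction and lower with force watching.

Request:
{"op": "play_rows", "data": {
  "targets": [
    [[0.7,-0.001,-0.001,-0.005,0],[0.7,-0.001,-0.001,-0.01,0],[0.7,-0.001,-0.001,-0.014,0],[0.7,-0.001,-0.001,-0.014,0],[0.7,-0.001,-0.001,-0.014,0]]
  ]
}}

```text
time_s: 6.55
tcp_pos: [0.5284, -0.0941, 0.054]
ee_rot: [[-0.495, -0.869, -0.001], [-0.869, 0.495, -0.0], [0.001, 0.001, -1.0]]
wrist_force: [0.1, 0.4, 0.1]
gripper_width: 0.612
```

Request:
{"op": "play_rows", "data": {
  "targets": [
    [[0.7,0,0,-0.001,0],[0.7,0,0,-0.002,0],[0.7,0,0,-0.002,0],[0.7,0,0,-0.002,0]]
  ]
}}

```text
time_s: 6.88
tcp_pos: [0.5288, -0.0939, 0.0526]
ee_rot: [[-0.495, -0.869, 0.0], [-0.869, 0.495, 0.0], [-0.0, -0.0, -1.0]]
wrist_force: [-0.8, -0.3, -0.8]
gripper_width: 0.615
```

Request:
{"op": "play_rows", "data": {
  "targets": [
    [[0.7,0,0,-0.0005,0],[0.7,0,0,-0.001,0],[0.7,0,0,-0.001,0],[0.7,0,0,-0.001,0]]
  ]
}}

```text
time_s: 7.22
tcp_pos: [0.5287, -0.094, 0.0516]
ee_rot: [[-0.495, -0.869, -0.0], [-0.869, 0.495, 0.0], [0.0, 0.0, -1.0]]
wrist_force: [0.6, -0.1, -0.4]
gripper_width: 0.619
```

Request:
{"op": "play_rows", "data": {
  "targets": [
    [[0.7,0,0,-0.0005,0],[0.7,0,0,-0.001,0],[0.7,0,0,-0.001,0],[0.7,0,0,-0.001,0]]
  ]
}}

```text
time_s: 7.55
tcp_pos: [0.5288, -0.094, 0.0513]
ee_rot: [[-0.495, -0.869, 0.0], [-0.869, 0.495, -0.0], [0.0, -0.0, -1.0]]
wrist_force: [-1.8, 0.7, 5.0]
gripper_width: 0.613
```

```bash
python3 - <<'E'
from h import *
for k in range(2):
    i=capture("wrist"); sc=capture("scene"); s=sense(); print(s["tcp_pos"],s["wrist_force"],s["moment"],s["gripper_width"])
R=lambda a,f:cv2.resize(a,None,fx=f,fy=f,interpolation=cv2.INTER_CUBIC)
cv2.imwrite("pics/d2.png",np.hstack([R(i[100:320,150:370],1.8),R(sc[155:221,215:281],6)]))
E
```

```text
[ 0.52881553 -0.09395084  0.05128911] [-1.80685699  1.01016197  6.02987825] [0.22291218 0.60481954 0.00434651] 0.6144043867211981
[ 0.52881444 -0.09395186  0.05128855] [-1.5882831  -0.27692892  4.90454372] [0.20688449 0.61856363 0.01856492] 0.6119838535911647
```

Request:
{"op": "play_rows", "data": {
  "targets": [
    [[0.7,0,0,0.0004,0],[0.7,0,0,0.0004,0],[0.3,0,0,0.0004,0],[0.2,0,0,0.0004,0],[0.1,0,0,0.0004,0]]
  ]
}}

```text
time_s: 8.17
tcp_pos: [0.5287, -0.0939, 0.0506]
ee_rot: [[-0.495, -0.869, -0.0], [-0.869, 0.495, 0.0], [-0.0, 0.0, -1.0]]
wrist_force: [-0.2, -0.0, 0.3]
gripper_width: 0.764
```

Request:
{"op": "play_rows", "data": {
  "targets": [
    [[0.1,0,0,0,0],[0,0,0,0,0],[0,0,0,0,0],[0,0,0,0,0]]
  ]
}}

```text
time_s: 8.5
tcp_pos: [0.5287, -0.0939, 0.0508]
ee_rot: [[-0.495, -0.869, -0.0], [-0.869, 0.495, 0.0], [0.0, 0.0, -1.0]]
wrist_force: [0.0, -0.4, -0.6]
gripper_width: 0.976
```

```bash
python3 - <<'E'
from h import *
for k in range(2):
    i=capture("wrist"); sc=capture("scene"); s=sense(); print(s["tcp_pos"],s["wrist_force"],s["gripper_width"])
R=lambda a,f:cv2.resize(a,None,fx=f,fy=f,interpolation=cv2.INTER_CUBIC)
cv2.imwrite("pics/d3.png",np.hstack([R(i[100:320,150:370],1.8),R(sc[155:221,215:281],6)]))
E
```

```text
[ 0.52878863 -0.09395462  0.05091544] [-0.46686157 -0.50739106 -0.22184556] 0.9951819324658389
[ 0.52878892 -0.09392262  0.05096432] [-0.25800386 -0.15192547  0.30387693] 0.9975492568323406
```

View pics/d3.png

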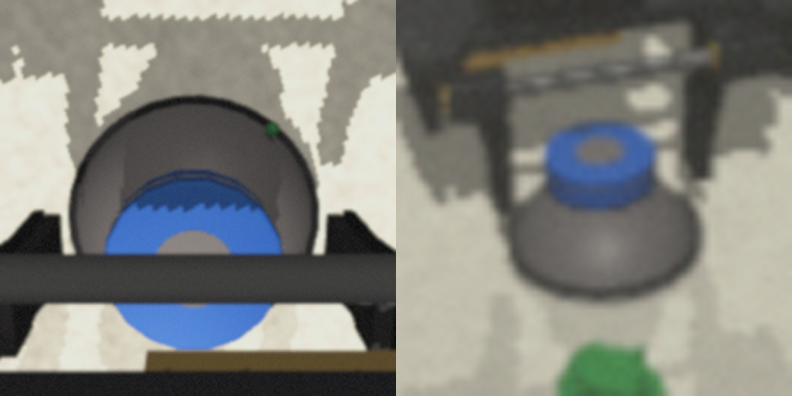

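The wrist and scene views show the caddy released and level on the dome: scene caddy centre x 249.1 against dome 250.1. I'll retreat straight up.

Request:
{"op": "play_rows", "data": {
  "targets": [
    [[0,0,0,0.01,0],[0,0,0,0.03,0],[0,0,0,0.065,0],[0,0,0,0.1,0],[0,0,0,0.12,0]]
  ]
}}

```text
time_s: 9.12
tcp_pos: [0.5304, -0.0941, 0.1758]
ee_rot: [[-0.494, -0.869, 0.006], [-0.869, 0.494, -0.0], [-0.003, -0.006, -1.0]]
wrist_force: [0.1, -0.1, 0.6]
gripper_width: 1.001
```

Request:
{"op": "play_rows", "data": {
  "targets": [
    [[0,0.004,0.035,0,0],[0,0.007,0.07,0,0],[0,0.01,0.1,0,0],[0,0.01,0.11,0,0],[0,0.01,0.11,0,0]]
  ]
}}

```text
time_s: 9.53
tcp_pos: [0.539, 0.0181, 0.1718]
ee_rot: [[-0.492, -0.871, 0.001], [-0.871, 0.492, 0.0], [-0.001, -0.001, -1.0]]
wrist_force: [0.1, -0.1, -0.1]
gripper_width: 1.0
```

```bash
python3 - <<'E'
from h import *
for k in range(4): capture("wrist")
c=get_calibration("wrist"); i=capture("wrist"); sc=capture("scene"); s=sense(); print(s["time_s"],s["tcp_pos"],s["joints"][5])
R=lambda a,f:cv2.resize(a,None,fx=f,fy=f,interpolation=cv2.INTER_CUBIC)
cv2.imwrite("pics/e1.png",np.hstack([R(i,1)[:384,:],np.vstack([R(sc[165:213,225:275],5.6)[:192,:280],R(sc[200:255,290:340],5.6)[:192,:280]])]))
b=np.vstack([circ(.023,.076),circ(.023,.100)])+[.55,.168,0]
print("cap pred scene",bbox("scene",b), "holder",bbox("scene",np.vstack([circ(.042,0)])+[.55,.168,0]))
cd=np.vstack([circ(.027,.038),circ(.027,.054)])+[.5285,-.093,0]
print("caddy pred",bbox("scene",cd),bbox("wrist",cd,c),"dome",bbox("scene",DOME+[.5285,-.093,0]),bbox("wrist",DOME+[.5285,-.093,0],c))
E
```

```text
9.8333 [0.53857529 0.01498148 0.17096344] -48.61838640288665
cap pred scene [304.94650097 206.84135609 324.35944456 226.4603407 ] holder [296.24837876 231.67694292 329.17289653 254.33219691]
caddy pred [239.37837268 174.45406235 258.48603383 190.21716464] [171.52974934  41.79402371 237.21836233 110.61292057] dome [233.26413245 181.27011244 265.56166907 205.17513809] [166.75582321  32.62936769 259.33485602 130.59968195]
```

View pics/e1.png

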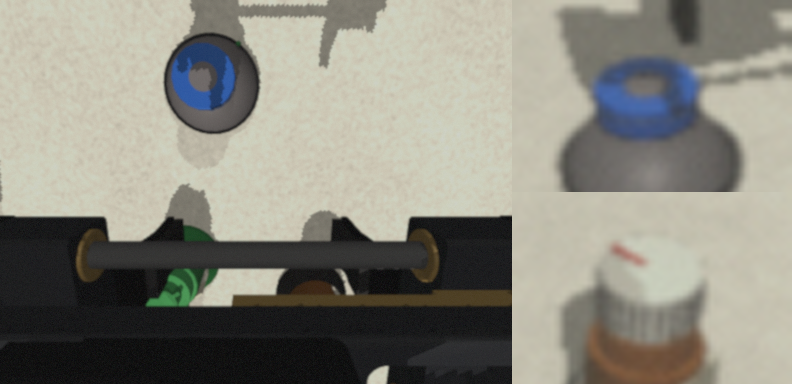

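Predictions match in both views. Wrist: caddy x 171–236, y 42–110, inside the dome outline x 165–259, y 33–132. The scene crop shows it level, and the cap at scene x 305–324.6 fits (0.55, 0.168). On to the cap.

Request:
{"op": "play_rows", "data": {
  "targets": [
    [[0,0.003,0.04,0,0],[0,0.006,0.08,0,0],[0,0.009,0.12,0,0],[0,0.0117,0.15,0,0],[0,0.0117,0.152,0,0]]
  ]
}}

```text
time_s: 10.25
tcp_pos: [0.5516, 0.1717, 0.1709]
ee_rot: [[-0.492, -0.871, 0.002], [-0.871, 0.492, 0.001], [-0.002, -0.001, -1.0]]
wrist_force: [0.5, -1.7, 0.4]
gripper_width: 0.998
```

Request:
{"op": "play_rows", "data": {
  "targets": [
    [[0,0,0,0,0],[0,0,0,-0.035,0],[0,0,0,-0.065,0],[0,0,0,-0.0845,0],[0,0,0,-0.0845,0]]
  ]
}}

```text
time_s: 10.67
tcp_pos: [0.5474, 0.1646, 0.082]
ee_rot: [[-0.498, -0.867, -0.009], [-0.867, 0.498, -0.005], [0.009, 0.006, -1.0]]
wrist_force: [-0.6, 0.1, -0.1]
gripper_width: 0.999
```

Request:
{"op": "play_rows", "data": {
  "targets": [
    [[0.3,0,0,0,0],[0.4,0,0,0,0],[0.45,0,0,0,0],[0.7,0,0,0,0],[0.7,0,0,0,0]]
  ]
}}

```text
time_s: 11.08
tcp_pos: [0.5511, 0.1682, 0.0878]
ee_rot: [[-0.495, -0.869, 0.002], [-0.869, 0.495, 0.001], [-0.002, -0.001, -1.0]]
wrist_force: [-0.0, 0.3, 0.0]
gripper_width: 0.702
```

Request:
{"op": "play_rows", "data": {
  "targets": [
    [[0.7,0,0,0,0],[0.7,0,0,0,0],[0.7,0,0,0,0],[0.7,0,0,0,0],[0.7,0,0,0,0]]
  ]
}}

```text
time_s: 11.5
tcp_pos: [0.5514, 0.1678, 0.0869]
ee_rot: [[-0.495, -0.869, 0.002], [-0.869, 0.495, -0.0], [-0.001, -0.002, -1.0]]
wrist_force: [3.0, -4.2, 0.5]
gripper_width: 0.515
```

```bash
python3 - <<'E'
from h import *
s=sense(); print(s["tcp_pos"],s["wrist_force"],s["moment"],s["gripper_width"]*87,s["joints"])
E
```

```text
[0.55143781 0.16779134 0.08686698] [ 3.01080566 -4.23321797  0.46427053] [-1.0505489  -1.1663988  -0.06016977] 44.81874978765486 [ 33.05440047  26.09809771 -17.66745383   0.09301816 -46.1532529
 -62.7808615 ]
```

Request:
{"op": "play_rows", "data": {
  "targets": [
    [[0.7,0,0,0,0.05],[0.7,0,0,0,0.1],[0.7,0,0,0,0.15],[0.7,0,0,0,0.2],[0.7,0,0,0,0.25]]
  ]
}}

```text
time_s: 11.92
tcp_pos: [0.5516, 0.1667, 0.0869]
ee_rot: [[-0.263, -0.965, 0.002], [-0.965, 0.263, -0.002], [0.001, -0.002, -1.0]]
wrist_force: [5.3, -7.5, 0.6]
gripper_width: 0.52
```

```bash
python3 - <<'E'
from h import *
s=sense(); print(s["tcp_pos"],s["wrist_force"],s["moment"],s["gripper_width"]*87,s["joints"][5],np.degrees(np.arctan2(s["ee_rot"][1,0],s["ee_rot"][0,0])))
E
```

```text
[0.5516143 0.1667214 0.086919 ] [ 5.2508629  -7.47753671  0.5788577 ] [-2.2851964  -1.75527758 -0.16153355] 45.21985457005921 -48.33807057492447 -105.23191982685498
```

Request:
{"op": "play_rows", "data": {
  "targets": [
    [[0.7,0,0,0,0.03],[0.7,0,0,0,0.06],[0.7,0,0,0,0.08],[0.7,0,0,0,0.08]]
  ]
}}

```text
time_s: 12.25
tcp_pos: [0.5519, 0.1668, 0.0869]
ee_rot: [[-0.187, -0.982, 0.002], [-0.982, 0.187, -0.001], [0.001, -0.002, -1.0]]
wrist_force: [7.0, -8.1, -1.0]
gripper_width: 0.515
```

```bash
python3 - <<'E'
from h import *
s=sense(); print(s["tcp_pos"],s["wrist_force"],s["moment"],s["gripper_width"]*87,s["joints"][5],np.degrees(np.arctan2(s["ee_rot"][1,0],s["ee_rot"][0,0])))
sc=capture("scene"); cv2.imwrite("pics/f1.png",np.hstack([cv2.resize(sc[185:255,280:350],None,fx=5.5,fy=5.5,interpolation=cv2.INTER_CUBIC),cv2.resize(capture("wrist")[130:330,150:350],(385,385))]))
E
```

```text
[0.55186429 0.16678599 0.08691207] [ 6.99758615 -8.112548   -0.96017206] [-2.17593065 -1.80912273 -0.20089666] 44.779834625397484 -43.85212218864955 -100.74991120643986
```

View pics/f1.png

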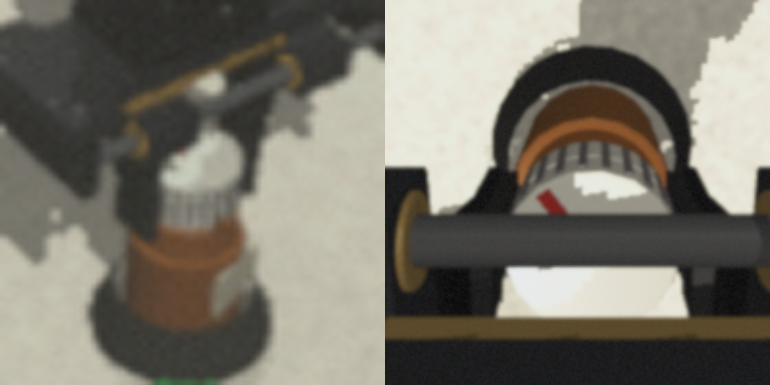

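Scene and wrist views show the cap gripped, with the red bar partly visible at wrist px (233,232)–(242,242). Resistance is low at 19°, so I'll turn on and check that the bar turns with the jaws.

```bash
cat >> h.py <<'E'
def bar(n,zt=.1):
    c=get_calibration(n); i=capture(n).astype(int)
    u0,v0=proj(n,[.55,.168,zt],c).astype(int); r=45 if n=="wrist" else 14
    m=(i[...,2]>i[...,1]+60)&(i[...,2]>100)&(abs(i[...,1]-i[...,0])<25)
    v,u=np.where(m); k=(abs(u-u0)<r)&(abs(v-v0)<r); u,v=u[k],v[k]
    P=np.array([ray(n,a,b,zt,c)[:2] for a,b in zip(u,v)])
    if len(P)<4: return len(P)
    q=P-P.mean(0); w=np.linalg.svd(q)[2][0]; s=sense()["ee_rot"]
    return len(P),P.mean(0).round(4),"bar",np.degrees(np.arctan2(w[1],w[0])).round(1),"tool",np.degrees(np.arctan2(s[1,0],s[0,0])).round(1),np.ptp(q@w).round(4)
E
python3 - <<'E'
from h import *
print(bar("wrist"))
# before: e1 scene crop -> angle
e=cv2.imread("pics/e1.png")[192:384,512:].astype(int); v,u=np.where((e[...,2]>e[...,1]+50)&(e[...,2]>120)&(abs(e[...,1]-e[...,0])<30)&(np.arange(192)[:,None]<85))
P=np.array([ray("scene",290+a/5.6,200+b/5.6,.1)[:2] for a,b in zip(u,v)]); q=P-P.mean(0); w=np.linalg.svd(q)[2][0]; print(len(P),P.mean(0),np.degrees(np.arctan2(w[1],w[0])),np.ptp(q@w))
E
```

```text
(81, array([0.5598, 0.1533]), 'bar', np.float64(120.8), 'tool', np.float64(-100.8), np.float64(0.007))<stdin>:5: RuntimeWarning: Mean of empty slice.
  ret = ret.dtype.type(ret / rcount)
Traceback (most recent call last):
numpy.linalg.LinAlgError: 1-dimensional array given. Array must be at least two-dimensional
```

```bash
python3 - <<'E'
from h import *
a=ray("scene",307.9,209.5,.1);b=ray("scene",313.75,212.7,.1); d=b-a; print(a,b,np.degrees(np.arctan2(d[1],d[0])))
E
```

```text
[0.55244283 0.14766117 0.1       ] [0.55157341 0.1658421  0.1       ] 92.73783009824366
```

Request:
{"op": "play_rows", "data": {
  "targets": [
    [[0.7,0,0,0,0.04],[0.7,0,0,0,0.08],[0.7,0,0,0,0.12],[0.7,0,0,0,0.12]]
  ]
}}

```text
time_s: 12.73
tcp_pos: [0.5523, 0.1673, 0.087]
ee_rot: [[-0.067, -0.998, 0.003], [-0.998, 0.067, -0.0], [0.0, -0.003, -1.0]]
wrist_force: [6.3, -5.8, -1.5]
gripper_width: 0.516
```

```bash
python3 - <<'E'
from h import *
print(bar("wrist")); s=sense(); print(s["wrist_force"],s["moment"],s["tcp_pos"])
E
```

```text
(80, array([0.5617, 0.1548]), 'bar', np.float64(128.5), 'tool', np.float64(-93.9), np.float64(0.007))
[ 7.01306502 -6.28975817 -1.19977885] [-1.80320489 -1.90864345 -0.1154666 ] [0.55230209 0.16732656 0.08698829]
```

The bar follows the jaws (120.8° to 128.5° while the tool turned 7°) with little moment, so anticlockwise is the loosening way. I'll turn to about 60° in total.

Request:
{"op": "play_rows", "data": {
  "targets": [
    [[0.7,0,0,0,0.06],[0.7,0,0,0,0.12],[0.7,0,0,0,0.18],[0.7,0,0,0,0.24],[0.7,0,0,0,0.3]]
  ]
}}

```text
time_s: 13.2
tcp_pos: [0.5528, 0.1683, 0.0872]
ee_rot: [[0.233, -0.972, 0.005], [-0.973, -0.233, 0.001], [-0.0, -0.005, -1.0]]
wrist_force: [6.7, -4.0, -1.0]
gripper_width: 0.515
```

Request:
{"op": "play_rows", "data": {
  "targets": [
    [[0.7,0,0,0,0.06],[0.7,0,0,0,0.12],[0.7,0,0,0,0.18],[0.7,0,0,0,0.24],[0.7,0,0,0,0.285]]
  ]
}}

```text
time_s: 13.62
tcp_pos: [0.5528, 0.1691, 0.0873]
ee_rot: [[0.497, -0.868, 0.005], [-0.868, -0.497, 0.002], [0.001, -0.006, -1.0]]
wrist_force: [5.6, -1.7, -0.5]
gripper_width: 0.51
```

```bash
python3 - <<'E'
from h import *
print(bar("wrist")); s=sense(); print(s["wrist_force"],s["moment"],s["tcp_pos"],s["gripper_width"])
E
```

```text
0
[ 5.47964703 -0.54843708 -0.74377657] [-0.10842927 -1.37821641 -0.05268364] [0.55273433 0.16910287 0.08729735] 0.51522706580576
```

Request:
{"op": "play_rows", "data": {
  "targets": [
    [[0.7,0,0,0.001,0],[0.7,0,0,0.002,0],[0.7,0,0,0.003,0],[0.7,0,0,0.005,0],[0.7,0,0,0.005,0]]
  ]
}}

```text
time_s: 14.08
tcp_pos: [0.5524, 0.1693, 0.0915]
ee_rot: [[0.495, -0.869, 0.004], [-0.869, -0.495, 0.002], [-0.0, -0.005, -1.0]]
wrist_force: [6.7, -0.9, -4.5]
gripper_width: 0.514
```

Request:
{"op": "play_rows", "data": {
  "targets": [
    [[0.7,0,0,0.002,0],[0.7,0,0,0.004,0],[0.7,0,0,0.006,0],[0.7,0,0,0.008,0],[0.7,0,0,0.01,0]]
  ]
}}

```text
time_s: 14.5
tcp_pos: [0.5497, 0.1681, 0.1011]
ee_rot: [[0.494, -0.869, -0.002], [-0.869, -0.494, -0.0], [-0.001, 0.002, -1.0]]
wrist_force: [-0.7, -0.5, 0.5]
gripper_width: 0.516
```

Request:
{"op": "play_rows", "data": {
  "targets": [
    [[0.7,0,0,0.005,0],[0.7,0,0,0.012,0],[0.7,0,0,0.02,0],[0.7,0,0,0.03,0],[0.7,0,0,0.03,0]]
  ]
}}

```text
time_s: 14.92
tcp_pos: [0.5518, 0.1688, 0.1344]
ee_rot: [[0.495, -0.869, 0.005], [-0.869, -0.495, 0.002], [0.0, -0.005, -1.0]]
wrist_force: [-0.4, 0.7, 0.7]
gripper_width: 0.515
```

```bash
python3 - <<'E'
from h import *
for k in range(6): capture("wrist")
s=sense(); print(s["time_s"],s["wrist_force"],s["tcp_pos"],s["gripper_width"])
sc=capture("scene"); cv2.imwrite("pics/z1.png",cv2.resize(sc[150:330,190:440],None,fx=3,fy=3,interpolation=cv2.INTER_CUBIC))
E
```

```text
15.2167 [-0.22179261  0.14859544  0.15166494] [0.55013812 0.16787473 0.13098858] 0.5193608566901359
```

View pics/z1.png

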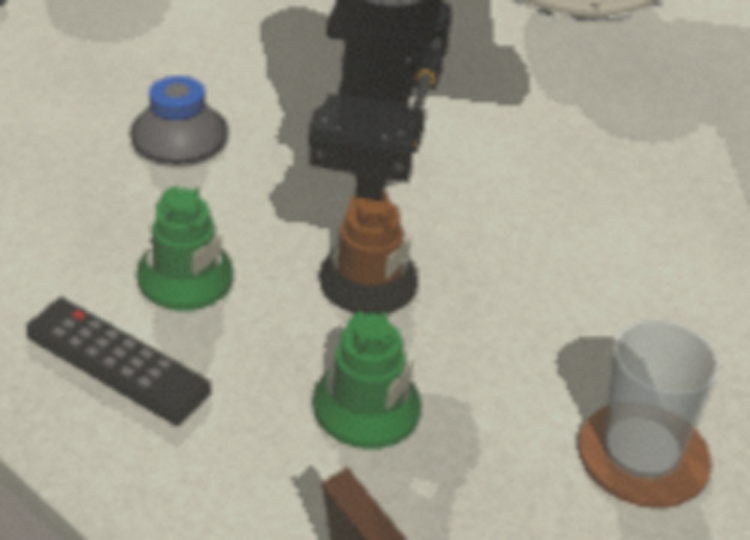

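The view shows the open amber neck at (373,210), the caddy level on the dome at (178,97), and the other objects in place. The cap is hidden behind the finger, but the opening of 45 mm shows it is held. I'm handing in.

```bash
python3 -c "
from station import *
print(finish_job())"
```

```text
the job is handed in; nothing more can be done
None
```

I moved the caddy from the cap to the crown of the hearing aid case and opened the bottle. The job was handed in at about 15 s, and no verdict was reported.

- **Caddy:** It was released on the dome within about 1–2 mm of centre. The last picture shows it sitting level.
- **Cap:** I tried anticlockwise first. It turned freely (moment about the tool axis up to 0.2 N m), and the red bar followed the jaws up to about 26°. I never had to try the other way.
- **Lift:** I turned the tool about 60° in total and lifted straight up. The downward pull peaked at about 4.5 N and then went to zero.
- **End state:** The gripper still holds the cap about 3 cm above the neck. The jaws are open about 45 mm, which matches the 46 mm cap.

**Checks that failed or disagreed:**
- The wrist camera read about 2 mm off from the other two cameras.
- The red bar was out of the wrist view at 60°, so the final angle comes from the tool rather than from seeing the cap.
- In the last picture a finger hides the cap, so only the jaw opening and the visible bare neck confirm it is held.
- The tumbler, remote and green look-alikes appear undisturbed in the last picture, but the glasses case was outside that crop and I didn't check it at the end.

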